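Nest three mounting channels, legs interlocked

TASK

Bundle the lamp-mounting channels on the plywood packing board. Take the loose shallow channel and set it on the board, legs up, close alongside the shallow channel already there, touching it along its length with the ends lined up and the pair still against the board's fence; then lower the deep channel, legs down, over the two touching legs so that one of its legs stands in each trough, fully home, level and with the ends lined up. Set the channels down, do not drop them, and leave the other things on the bench where they are.

Things in the scene. Friction and masses are not known exactly. Their poses are not given: they have to be found in the camera images.
- board: Fixed packing board: a plywood plate 190 x 150 mm, 12 mm thick, lying flat on the bench. Origin: centre of its underside; x along its 190 mm length, y across, z up. A straight wooden fence, 12 mm thick and as long as the board, runs along the +y edge; it rises 30 mm above the plate (42 mm above the bench) and its inner face is at y = +63 mm. The other three edges are open; the plate's top is at z = 12 mm.
- first_mid (a point): Centre (half-way up) of the shallow aluminium channel that already lies on the board, legs up, beside the fence (gap 0 to 3 mm), loose. U-section 140 mm long, 32 mm wide, 26 mm high, all walls 6 mm, so the trough is 20 mm wide and 20 mm deep. x along its length (parallel to the board's x), y across (towards the fence), z up out of the trough. The second channel belongs on its -y side.
- second_mid (a point): Centre (half-way up) of the loose shallow aluminium channel on the bench: the same U-section and size (140 x 32 x 26 mm, walls 6 mm, about 0.16 kg), lying legs up. x along its length, y across, z up. Either end may go either way. When it touches the first channel their centres are 32 mm apart.
- deep_mid (a point): Centre (half-way up) of the deep aluminium channel on the bench: 140 mm long, 32 mm wide, 46 mm high, all walls 6 mm (20 mm between the legs, about 0.25 kg), lying legs down with its flat 32 mm web on top. x along its length, y across, z up. Over two touching 6 mm legs (12 mm together) it has 4 mm of play to either side. Nested fully home, its legs stand on the webs of the shallow channels, its underside 6 mm and its top 52 mm above the board's plate.
Mind the look-alikes: they are no part of the job. Leave any blue look-alike of the part that bears second_mid alone.

How it is judged:
On the way:
1. the second shallow channel lies on the board, legs up, snug beside the first, ends lined up (y of second_mid in the frame of first_mid between -0.036 and -0.03 m and x of second_mid in the frame of first_mid between -0.008 and 0.008 m and z of second_mid in the frame of board below 0.028 m and angle between second_mid's own z axis and vertical below 0.06 rad and angle between the x axis of second_mid and the x axis of first_mid, either way round below 0.05 rad), for 0.2 s.
At the end, for the whole second after the job is handed in: Both shallow channels flat, legs up: first within 6 mm of the fence, second beside it, gap under 4 mm, parallel to 0.05 rad. Deep one astride the joint, centred to 6 mm, within 3 mm of full depth, level to 0.05 rad. Ends within 8 mm of the first's. All released, at rest (all of step 1 and y of first_mid in the frame of board above 0.041 m and angle between the x axis of first_mid and the x axis of board, either way round below 0.06 rad and z of first_mid in the frame of board below 0.028 m and angle between first_mid's own z axis and vertical below 0.06 rad and y of deep_mid in the frame of first_mid between -0.022 and -0.01 m and x of deep_mid in the frame of first_mid between -0.008 and 0.008 m and z of deep_mid in the frame of board below 0.044 m and angle between deep_mid's own z axis and vertical below 0.05 rad and linear speed of each of deep, second below 0.02 m/s); the robot touches nothing.
It fails at once if a channel is dropped (moves faster than 0.7 m/s untouched by the fingers) ((linear speed of second above 0.7 m/s and contact force between the fingers and second below 0.05 N) or (linear speed of deep above 0.7 m/s and contact force between the fingers and deep below 0.05 N)).
It fails at once if a bystander is moved by more than 40 mm (distance of any of angle, driver, spanner, cleaner, jbox, lamp, screwpot from where it was at the start of the episode above 0.04 m).
It also fails if it takes over 64 s, if anything falls off the work surface, if the arm or the gripper's body presses on something with over 40 N, if the wrist force passes 120 N, or if a joint passes its speed limit or range.

ROBOT

A 7-joint arm with a two-finger parallel gripper is mounted at the origin on the work surface. World frame = base frame: x ahead of the robot, y to its left, z up, the work surface at z = 0. Lengths are in m, angles in rad, forces in N, time in s.
With the tool pointing down it reaches from about 0.425 to 0.825 m from the base axis. Payload 3.6 kg.
Tool frame: the origin (TCP) lies where the fingers leave the gripper's body, on its centre line; the fingertips stand 73 mm ahead of it and the grasp point (between the pads) lies 54 mm ahead of it; z points along the fingers, y is the line along which they close (so a half turn about z gives the same grasp; the last joint's range is limited). The gripper opens to 85 mm and grips with 20 to 120 N. Pads are 22 mm wide; open, the fingers measure 114 mm over their backs; the gripper's body (76 mm by 85 mm) begins 54 mm behind the grasp point. The pads swing forward as they close: fully open they stand 13 mm farther back than shut.
Start: joints at [1.151, 0.615, -0.013, 1.423, 0.008, 1.103, -0.04], TCP at [0.249, -0.6, 0.304] pointing down, gripper open.
Joint ranges: [-3.12, 3.12], [-0.3, 2.06], [-1.34, 1.32], [0.26, 2.42], [-1.36, 4.5], [0.01, 1.98], [-2.84, 2.84]. Speed limits (rad/s): [2.79, 2.79, 3.14, 3.14, 3.14, 3.14, 3.14].

INTERFACE

Orientations are given as a unit quaternion [x, y, z, w].
In Python, from station import arm, snapshot, camera_info, ticket gives the robot as it stands. Calls block until the motion is done:
- arm.movep(position, orientation): joint-space move of the TCP to a pose.
- arm.line_to(position, velocity=0.15, ori=None): straight line of the TCP; ori=None keeps the orientation; velocity is the mean speed in m/s.
- arm.move_j(angles): joint-space move.
- arm.move_gripper(opening, effort=None): opening from 0.0 (shut) to 1.0 (fully open); effort is the grip in N (None keeps the last); returns when the fingers have stopped.
- arm.pause(seconds).
- arm.ik(position, orientation): joint angles nearest the present ones, or None.
- snapshot(name): name is "scene" or "top" or "wrist"; returns the picture (384x512x3 uint8, blue, green, red); there is no depth.
- camera_info(name): a dict with "fx", "fy", "cx", "cy" (pixels), "dist_coeffs" ([k1, k2, p1, p2, k3] as OpenCV has them; the pictures are not rectified), "R" (3x3) and "t" (3): a world point X has camera coordinates R X + t; the wrist camera has in their place "T_tool_cam" (4x4, takes a point from camera to tool coordinates, whose origin is the TCP and whose axes are the flange's). Camera axes: x right, y down, z forward; pixel columns grow to the right and rows downward; lengths in m; the calibration is good to about 2 mm. A picture is of the moment at which its call begins: read the wrist's pose just before it. camera_info takes no time and is no camera call.
A pose or a line that the arm cannot do raises arm.MotionError and nothing moves.
- ticket.finish_job(): hands the job in; it is judged then, once.
Readings, each from a call of its own:
- arm.read_time(): time.
- arm.read_joint_positions(): joint angles.
- arm.read_dq(): joint speeds.
- arm.read_effort(): joint torques, N m.
- arm.read_tool_pos(): TCP position.
- arm.read_eef_rot(): TCP orientation.
- arm.read_ft_force(): force on the tool from outside, world axes, zero at the start.
- arm.read_wrist_torque(): the same for the moment, N m.
- arm.read_opening(): opening from 0.0 (shut) to 1.0 (fully open).
- arm.read_finger_force(): force on a finger pad.
Only numpy, scipy, OpenCV 4.12 (cv2) and the standard library are available. Lean on these libraries where they do the work, as an engineer would, in place of code of your own. Each camera call takes 0.05 s, during which the arm holds its last target. There are 200 camera calls.

## Working session

There is one attempt and no reset: what is moved stays moved. The work goes in short steps, each a Python script; the robot and the scene stay as the last script left them, time stands still between calls to the robot, and variables do not carry over. Pictures are saved under pics/ and viewed, at most 10 in all, crops included, and the job is handed in when it is done.

```bash
ls; mkdir -p pics
python3 - <<'E'
from station import arm, snapshot, camera_info
import cv2
for n in ["scene","top"]:
    cv2.imwrite(f"pics/{n}0.png",snapshot(n)); i=camera_info(n); print(n,i)
print(camera_info("wrist"), arm.read_time(), arm.read_eef_rot())
E
```

```text
pics
scene {'fx': 367.6643866077158, 'fy': 367.6643866077158, 'cx': 253.63115598371692, 'cy': 201.47072584976968, 'dist_coeffs': array([-0.03058232,  0.        ,  0.        ,  0.        ,  0.        ]), 'R': array([[-0.7301664 ,  0.68325374, -0.00462157],
       [ 0.36457983,  0.38387374, -0.8483646 ],
       [-0.57787419, -0.62113226, -0.52939224]]), 't': array([ 0.32789992, -0.14084281,  1.26359752])}
top {'fx': 383.8846755743111, 'fy': 383.8846755743111, 'cx': 251.72464009129857, 'cy': 183.03341266102646, 'dist_coeffs': array([-0.11952856,  0.        ,  0.        ,  0.        ,  0.        ]), 'R': array([[-0.08638164, -0.99624821, -0.00526513],
       [-0.9716716 ,  0.08541527, -0.22036   ],
       [ 0.21998298, -0.01391908, -0.9754044 ]]), 't': array([0.08659778, 0.49759962, 0.95008734])}
{'fx': 318.84795275141585, 'fy': 318.84795275141585, 'cx': 254.45300038755713, 'cy': 192.021694202298, 'dist_coeffs': array([-0.08812244,  0.        ,  0.        ,  0.        ,  0.        ]), 'T_tool_cam': array([[ 8.61793713e-04, -9.66053959e-01, -2.58338937e-01,
         6.43214084e-02],
       [ 9.99999417e-01,  6.64526152e-04,  8.50917380e-04,
        -6.86638007e-04],
       [-6.50359124e-04, -2.58339519e-01,  9.66053968e-01,
        -6.92669919e-02],
       [ 0.00000000e+00,  0.00000000e+00,  0.00000000e+00,
         1.00000000e+00]])} 0.1 [ 9.80675910e-01  1.95635932e-01 -2.41018716e-04 -1.13279033e-03]
```

View pics/top0.png

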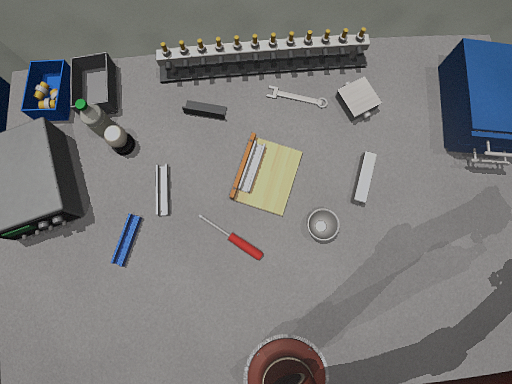

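View pics/scene0.png

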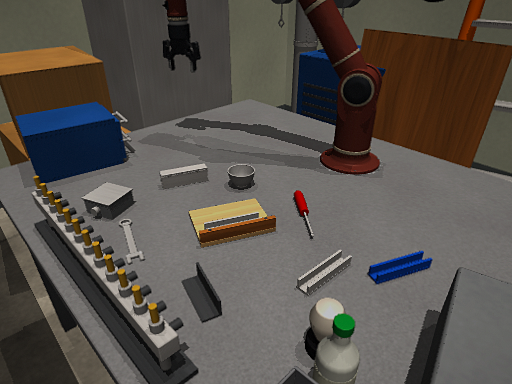

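The top view shows the board near (267,175) with the first channel at (253,168). The loose white channel is at (162,190) and the deep one, web up, is at (365,178). The blue look-alike is at (127,240), with the screwdriver, bowl, spanner and black angle around them. Next I cast rays.

```bash
cat > h.py <<'E'
import numpy as np, cv2
from station import arm, snapshot, camera_info
from scipy.spatial.transform import Rotation as Rn
def campose(n):
    i=camera_info(n)
    K=np.array([[i['fx'],0,i['cx']],[0,i['fy'],i['cy']],[0,0,1]]); d=i['dist_coeffs']
    if n=="wrist":
        T=np.eye(4); T[:3,:3]=Rn.from_quat(arm.read_eef_rot()).as_matrix(); T[:3,3]=arm.read_tool_pos()
        T=T@i['T_tool_cam']; return K,d,T[:3,:3],T[:3,3]
    return K,d,i['R'].T,-i['R'].T@i['t']
def cast(cp,px,z):
    K,d,R,c=cp
    u=cv2.undistortPoints(np.float32(px).reshape(-1,1,2),K,d)[:,0]
    r=np.c_[u,np.ones(len(u))]@R.T
    return c+r*((z-c[2])/r[:,2])[:,None]
def project(cp,X):
    K,d,R,c=cp
    return cv2.projectPoints((np.float64(X)-c)@R,np.zeros(3),np.zeros(3),K,d)[0][:,0]
def rect(P):  # world xy points -> centre, long, short, angle of long axis (-90..90 deg)
    (c,(w,h),a)=cv2.minAreaRect(np.float32(P[:,:2]*1000))
    if w<h: w,h,a=h,w,a+90
    return np.array(c)/1000,w,h,(a+90)%180-90
def quat(yaw): # tool down, tool y axis (closing) at angle yaw from world... tool x at yaw
    return (Rn.from_euler('z',yaw)*Rn.from_euler('x',np.pi)).as_quat()
E
python3 - <<'E'
from h import *
im=cv2.imread("pics/top0.png"); cp=campose("top"); hsv=cv2.cvtColor(im,cv2.COLOR_BGR2HSV)
white=cv2.inRange(hsv,(0,0,150),(180,45,255)); 
for n,(x0,y0,x1,y1),z in [("second",(145,155,180,225),.026),("deep",(345,140,385,215),.046),("first",(236,135,270,200),.038)]:
    m=np.zeros_like(white); m[y0:y1,x0:x1]=white[y0:y1,x0:x1]
    ys,xs=np.nonzero(m); print(n,len(xs),rect(cast(cp,np.c_[xs,ys],z)))
m=cv2.inRange(hsv,(18,50,120),(35,255,255)); m[:130]=0;m[220:]=0;m[:,:225]=0;m[:,310:]=0
ys,xs=np.nonzero(m); print("plate",rect(cast(cp,np.c_[xs,ys],.012)))
m=cv2.inRange(hsv,(5,120,80),(17,255,255)); m[:130]=0;m[205:]=0;m[:,:225]=0;m[:,310:]=0
ys,xs=np.nonzero(m); print("fence",rect(cast(cp,np.c_[xs,ys],.042)))
E
```

```text
second 472 (array([0.52064899, 0.28612601]), 183.00682067871094, 94.2847900390625, -1.505706787109375)
deep 620 (array([ 0.52883319, -0.24755821]), 183.52101135253906, 88.94817352294922, -23.625961303710938)
first 499 (array([0.57108826, 0.05916659]), 156.2894744873047, 83.8781967163086, -25.29936981201172)
plate (array([ 0.5306792 , -0.00562847]), 190.66329956054688, 137.0337677001953, -23.397987365722656)
fence (array([0.55975116, 0.06248421]), 188.4980926513672, 12.08277416229248, -23.39502716064453)
```

```bash
cat >> h.py <<'E'
def comp(mask,seed):
    n,l,s,c=cv2.connectedComponentsWithStats(mask); 
    k=[i for i in range(1,n) if s[i,4]>60]; i=min(k,key=lambda i:np.hypot(*(c[i]-seed)))
    ys,xs=np.nonzero(l==i); return np.c_[xs,ys]
def best(p,yaw):  # the half-turn with least joint travel
    q=np.array(arm.read_joint_positions()); o=[]
    for y in (yaw,yaw+np.pi):
        s=arm.ik(list(p),list(quat(y)))
        if s is not None: o.append((np.abs(np.array(s)-q).max(),y,s))
    return min(o,key=lambda t:t[0])
E
python3 - <<'E'
from h import *
im=cv2.imread("pics/top0.png"); cp=campose("top"); hsv=cv2.cvtColor(im,cv2.COLOR_BGR2HSV)
g=cv2.inRange(hsv,(0,0,165),(180,45,255))
for n,s,z in [("second",(162,190),.026),("deep",(365,178),.046),("first",(253,168),.038)]:
    P=comp(g,s); print(n,len(P),rect(cast(cp,P,z)))
for p,y in [((.52,.286,.2),0),((.56,.06,.2),-.408),((.53,-.25,.2),-.4)]:
    for k in (0,np.pi): print(p,np.round(arm.ik(list(p),list(quat(y+k))) or [9],2))
b=best((.52,.286,.23),0); t=arm.read_time(); arm.move_j(b[2]); print(b[1],arm.read_time()-t, arm.read_tool_pos())
np.set_printoptions(suppress=True)
w=snapshot("wrist"); cv2.imwrite("pics/w1.png",w)
E
```

```text
second 297 (array([0.51510419, 0.28251129]), 138.69326782226562, 16.8239803314209, -1.0215682983398438)
deep 581 (array([ 0.4987399 , -0.26241522]), 138.63893127441406, 31.606000900268555, -21.458786010742188)
first 341 (array([0.55268402, 0.03448683]), 143.94178771972656, 20.318832397460938, -22.36481475830078)Traceback (most recent call last):
  File "<stdin>", line 7, in <module>
ValueError: The truth value of an array with more than one element is ambiguous. Use a.any() or a.all()
```

Run:
```python
from h import *
for p,y in [((.515,.282,.2),0),((.55,.03,.2),-.408),((.5,-.262,.2),-.375)]:
    for k in (0,np.pi):
        s=arm.ik(list(p),list(quat(y+k))); print(p,None if s is None else np.round(s,2))
b=best((.515,.282,.23),0); t=arm.read_time(); arm.move_j(list(b[2])); print(b[1],arm.read_time()-t, arm.read_tool_pos())
cp=campose("wrist"); w=snapshot("wrist"); cv2.imwrite("pics/w1.png",w)
np.save("cp1.npy",np.array(cp,dtype=object),allow_pickle=True)
```

```text
(0.515, 0.282, 0.2) [-0.44  0.64 -0.15  1.73  0.13  0.78 -2.23]
(0.515, 0.282, 0.2) [-0.04  0.78 -0.86  1.71  0.7   0.98  0.4 ]
(0.55, 0.03, 0.2) [-0.15  0.59  0.09  1.84 -0.07  0.72 -2.  ]
(0.55, 0.03, 0.2) [ 0.31  0.67 -0.65  1.82  0.53  0.83  0.57]
(0.5, -0.262, 0.2) [ 0.35  0.61  0.15  1.8  -0.13  0.74 -1.38]
(0.5, -0.262, 0.2) [ 0.81  0.67 -0.59  1.78  0.49  0.84  1.18]
3.141592653589793 3.2333 [0.51562405 0.28106327 0.22983159]
```

View pics/w1.png

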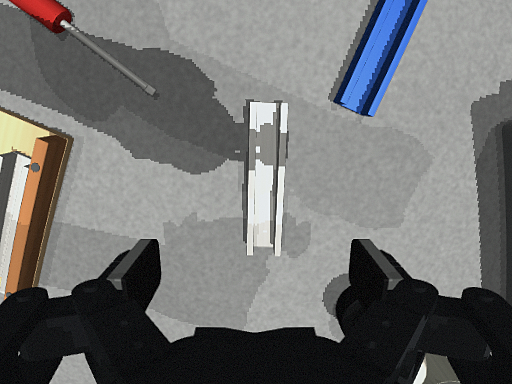

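The white channel lies legs up. Its rim corners are at about (248,101), (288,103), (282,255) and (246,253), and the blue one is clear at upper right. I check the corners against the given size, then grasp.

Run:
```python
from h import *
cp=campose("wrist"); np.set_printoptions(suppress=True,precision=4)
P=cast(cp,[(248,101),(288,103),(282,255),(246,253)],.026); print(P, rect(P), P.mean(0))
w=cv2.imread("pics/w1.png"); hsv=cv2.cvtColor(w,cv2.COLOR_BGR2HSV)
m=cv2.inRange(hsv,(0,0,185),(180,40,255)); m=cv2.morphologyEx(m,cv2.MORPH_CLOSE,np.ones((5,5)))
C=comp(m,(265,178)); print(len(C),C.min(0),C.max(0),rect(cast(cp,C,.026)))
```

```text
[[0.4442 0.276  0.026 ]
 [0.4458 0.3092 0.026 ]
 [0.5837 0.3071 0.026 ]
 [0.5815 0.2733 0.026 ]] (array([0.5139, 0.2915]), 138.83580017089844, 33.86192321777344, -1.11785888671875) [0.5138 0.2914 0.026 ]
2487 [247 159] [284 255] (array([0.5382, 0.2906]), 90.39287567138672, 31.36551284790039, -1.45220947265625)
```

The size matches: 139 x 34 mm, centre (0.514, 0.2915), yaw -1.1°. I grasp it now and look at the board while carrying.

Run:
```python
from h import *
np.set_printoptions(suppress=True,precision=4)
y=np.pi-0.0195; q=list(quat(y))
arm.movep([.514,.2915,.14],q); arm.line_to([.514,.2915,.079],velocity=.1)
arm.move_gripper(0.0,effort=50); print(arm.read_opening(),arm.read_finger_force(),arm.read_time())
arm.line_to([.514,.2915,.20],velocity=.15); print(arm.read_opening(),arm.read_finger_force(),arm.read_ft_force())
a=np.deg2rad(-23.4); O=np.array([.5327,-.0005]); u=np.array([np.cos(a),np.sin(a)]); v=np.array([-u[1],u[0]])
p=O+.0045*u-.03*v
b=best((*p,.2),a); print(b[1]); arm.move_j(list(b[2])); print(arm.read_tool_pos(),arm.read_time())
cv2.imwrite("pics/w2.png",snapshot("wrist"))
```

```text
0.3600147227973809 51.09413802623749 5.1333
0.3591368552430991 50.63260495662689 [ 0.844  -0.4351 -1.6761]
2.73318560862312
[ 0.5252 -0.0279  0.2003] 7.3167
```

View pics/w2.png

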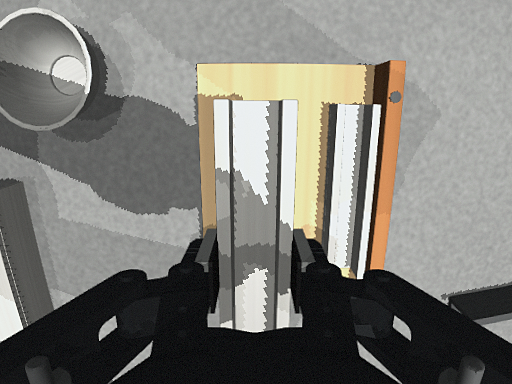

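The channel is held level in the pads, with its far-end rim at (214,100)-(298,99). The first channel's far rim corners are (330,104) and (381,105), and its near right corner is about (365,278), beside the fence.

Run:
```python
from h import *
np.set_printoptions(suppress=True,precision=4)
cp=campose("wrist")
a=np.deg2rad(-23.4); O=np.array([.5327,-.0005]); u=np.array([np.cos(a),np.sin(a)]); v=np.array([-u[1],u[0]])
B=lambda px,z:(cast(cp,px,z)[:,:2]-O)@np.c_[u,v]*1000
print("first rim far L,R, near R",B([(330,104),(381,105),(365,278)],.038))
print("held far end L,R",B([(214,100),(298,99)],.147))
print("tcp",(arm.read_tool_pos()[:2]-O)@np.c_[u,v]*1000)
print("plate far L",B([(197,64)],.012),"fence top far",B([(389,62),(405,61),(371,270)],.042))
```

```text
first rim far L,R, near R [[-65.1079  25.4566]
 [-65.1557  62.473 ]
 [ 72.8674  63.9289]]
held far end L,R [[-64.9869 -43.2851]
 [-65.4934 -12.0014]]
tcp [  3.9081 -27.8768]
plate far L [[-94.8978 -72.2151]] fence top far [[-94.2148  64.2024]
 [-95.3239  75.5768]
 [ 63.3106  66.4908]]
```

```bash
cat >> h.py <<'E'
a=np.deg2rad(-22.9); O=np.array([.5327,-.0005]); u=np.array([np.cos(a),np.sin(a)]); v=np.array([-u[1],u[0]])
def W(x,y,z): return [*(O+x*u+y*v),z]
def Bd(p): return (np.asarray(p)[...,:2]-O)@np.c_[u,v]
E
python3 - <<'E'
from h import *
np.set_printoptions(suppress=True,precision=4)
q=list(quat(a+np.pi))
arm.line_to(W(.0037,-.010,.14),velocity=.15,ori=q); arm.line_to(W(.0037,-.010,.094),velocity=.08)
f0=np.array(arm.read_ft_force())
for z in (.0925,.0915,.091,.0905,.090,.0895,.089):
    arm.line_to(W(.0037,-.010,z),velocity=.03); f=np.array(arm.read_ft_force())-f0; print(z,f)
    if f[2]>4: break
print(Bd(arm.read_tool_pos()),arm.read_tool_pos()[2])
arm.move_gripper(.48); arm.line_to(W(.0037,-.010,.15),velocity=.15)
arm.move_gripper(.85)
for y in (a+np.pi/2,a-np.pi/2):
    s=arm.ik(W(.0045,-.058,.15),list(quat(y))); print(y,s)
print(arm.read_time())
cv2.imwrite("pics/w3.png",snapshot("wrist"))
E
```

```text
0.0925 [-1.0149 -0.359  -0.5406]
0.0915 [-0.1326 -1.1063  0.1855]
0.091 [-1.5661 -1.4979  5.9391]
[ 0.0037 -0.01  ] 0.09150981874647493
1.171115928088195 [ 0.4004  0.6793 -0.5143  1.9559  0.5399  0.6449 -0.8601]
-1.970476725501598 [ 0.7574  0.9874 -1.2435  1.9457  1.0879  1.1025  1.77  ]
10.6333
```

View pics/w3.png

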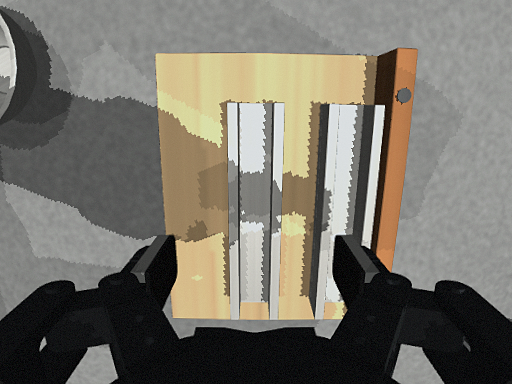

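Placed flat and parallel, with far ends at rows 102 and 104 and a gap of about 20 mm to the first. Now I push it sideways with the open fingers spread along its length.

Run:
```python
from h import *
np.set_printoptions(suppress=True,precision=4)
q=list(quat(a+np.pi/2))
arm.movep(W(.0045,-.058,.15),q); arm.line_to(W(.0045,-.058,.088),velocity=.12); 
print(arm.read_tool_pos(),arm.read_opening())
arm.line_to(W(.0045,-.038,.088),velocity=.06); f0=np.array(arm.read_ft_force())
y=-.038
while y<-.004:
    y+=.002; arm.line_to(W(.0045,y,.088),velocity=.04); f=np.array(arm.read_ft_force())-f0; 
    print(round(y,4),f[:2]@v,f[2],Bd(arm.read_tool_pos()))
    if f[:2]@v<-8: break
print(arm.read_time())
arm.line_to(W(.0045,y-.01,.088),velocity=.1); arm.line_to(W(.0045,y-.025,.19),velocity=.2); print(arm.read_time())
cv2.imwrite("pics/w4.png",snapshot("wrist"))
```

```text
[ 0.5146 -0.0554  0.0882] 0.8499051512531174
-0.036 -0.6549811204764951 0.8938443075164122 [ 0.0045 -0.0361]
-0.034 0.8610635900900415 0.8092934916332385 [ 0.0045 -0.034 ]
-0.032 -0.09626886282322404 0.43095489353128785 [ 0.0045 -0.032 ]
-0.03 -0.3619568863339265 0.24167374736660074 [ 0.0045 -0.0297]
-0.028 0.4689016344154192 0.8076023041550594 [ 0.0045 -0.0276]
-0.026 -0.7737870573726854 0.8228122166646352 [ 0.0045 -0.0256]
-0.024 0.3300321021364898 1.2323441029031366 [ 0.0045 -0.0236]
-0.022 -0.5029224008509713 -0.45554720577993435 [ 0.0045 -0.0216]
-0.02 0.12248393134672123 0.2788347788992356 [ 0.0045 -0.0196]
-0.018 -0.027562225607849256 0.5419898852485712 [ 0.0045 -0.0176]
-0.016 -0.12192559256136014 0.30648428506948877 [ 0.0045 -0.0157]
-0.014 0.07415097584075012 1.389692462582102 [ 0.0045 -0.0136]
-0.012 -0.7558164911719684 0.6513261004377194 [ 0.0045 -0.0118]
-0.01 -1.72579502813404 -0.12302020862152574 [ 0.0045 -0.0104]
-0.008 -6.070036752156391 2.678526264035173 [ 0.0044 -0.0101]
-0.006 -8.756492929559487 6.123363020197002 [ 0.0043 -0.0097]
16.9417
17.8583
```

View pics/w4.png

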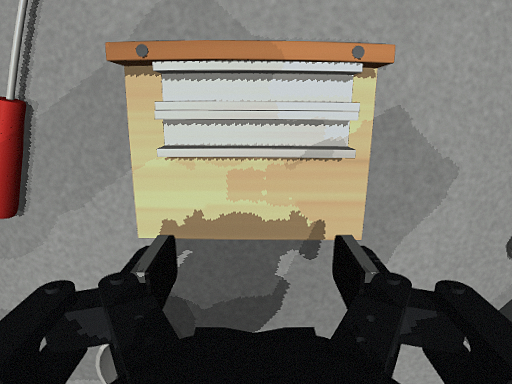

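The pair is touching along the joint at rows 106-115 and lies against the fence, with ends in line at columns ~155 and ~359. I measure the joint, then fetch the deep channel.

Run:
```python
from h import *
np.set_printoptions(suppress=True,precision=4)
cp=campose("wrist")
print("joint",Bd(cast(cp,[(155,110),(359,111)],.038))*1000,"second outer edge",Bd(cast(cp,[(158,149),(355,150)],.038))*1000,"fence inner top",Bd(cast(cp,[(125,61),(376,61)],.042))*1000)
d=np.deg2rad(-21.5)
arm.line_to(W(.0045,-.05,.24),velocity=.25)
arm.movep([.4987,-.2624,.22],list(quat(d+np.pi)));
print(arm.read_tool_pos(),arm.read_time())
cp=campose("wrist"); w=snapshot("wrist"); cv2.imwrite("pics/w5.png",w)
hsv=cv2.cvtColor(w,cv2.COLOR_BGR2HSV); m=cv2.inRange(hsv,(0,0,170),(180,40,255))
C=comp(m,(262,190)); print(len(C),C.min(0),C.max(0),rect(cast(cp,C,.046)))
```

```text
joint [[-65.1249  32.5562]
 [ 73.2665  32.1725]] second outer edge [[-64.8219   5.9887]
 [ 72.4404   5.5696]] fence inner top [[-81.9557  64.2729]
 [ 81.1263  64.3392]]
[ 0.4989 -0.2613  0.2196] 19.7667
74 [288 175] [300 192] (array([ 0.5018, -0.2283]), 14.031880378723145, 7.33998441696167, 0.6105194091796875)
```

View pics/w5.png

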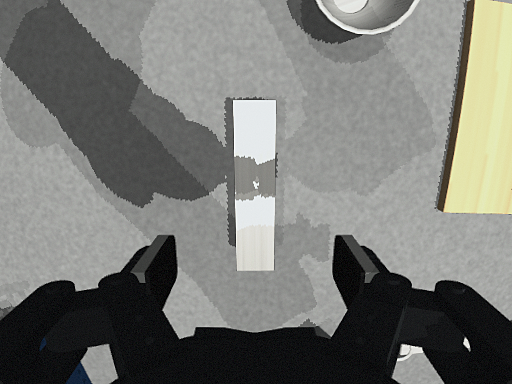

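The deep channel's web corners are at (233,99), (276,99), (274,270) and (237,271), well clear of the bowl. I grasp it and carry it over the joint (board y about 32.4 mm, x about 4 mm).

Run:
```python
from h import *
np.set_printoptions(suppress=True,precision=4)
cp=campose("wrist"); P=cast(cp,[(233,99),(276,99),(274,270),(237,271)],.046); r=rect(P); print(P,r)
assert abs(r[1]-140)<6 and abs(r[2]-32)<5
c=r[0]; q=list(quat(np.deg2rad(r[3])+np.pi))
arm.line_to([*c,.15],velocity=.15,ori=q); arm.line_to([*c,.097],velocity=.08)
arm.move_gripper(0.0,effort=60); print(arm.read_opening(),arm.read_finger_force())
arm.line_to([*c,.23],velocity=.15); print(arm.read_ft_force(),arm.read_opening())
arm.movep(W(.004,.0325,.22),list(quat(a+np.pi))); arm.pause(.3)
print(Bd(arm.read_tool_pos()),arm.read_tool_pos(),arm.read_time())
cv2.imwrite("pics/w6.png",snapshot("wrist"))
```

```text
[[ 0.4258 -0.2497  0.046 ]
 [ 0.4374 -0.2202  0.046 ]
 [ 0.5676 -0.2704  0.046 ]
 [ 0.5571 -0.3     0.046 ]] (array([ 0.4971, -0.2601]), 140.55506896972656, 31.719032287597656, -20.960739135742188)
0.35884479622336835 60.36781311035156
[ 0.331  -0.5892 -3.7373] 0.3574884779341876
[0.0046 0.0314] [0.5492 0.0266 0.2199] 24.1583
```

View pics/w6.png

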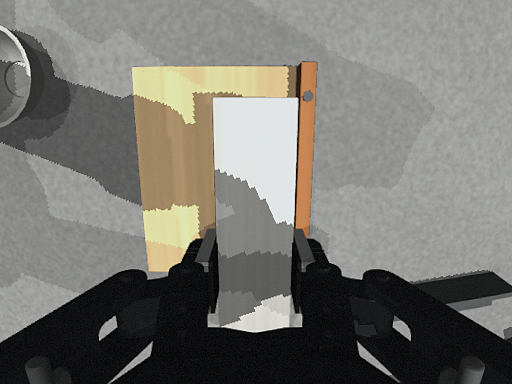

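The deep channel is held square, its far edge at (213,98)-(298,98). I check it against the target and lower with a force guard.

Run:
```python
from h import *
np.set_printoptions(suppress=True,precision=4)
cp=campose("wrist"); E=Bd(cast(cp,[(213,98),(298,98)],.169))*1000; t=Bd(arm.read_tool_pos())*1000
print("far edge",E,"tcp",t)
cx=E[:,0].mean()+70-t[0]; print("deep x offset from tcp",cx,"y off",E[:,1].mean()-t[1])
X=.004-np.clip(cx,-4,4)/1000; Y=.0325
arm.line_to(W(X,Y,.145),velocity=.12,ori=list(quat(a+np.pi))); arm.pause(.2); print(Bd(arm.read_tool_pos()))
f0=np.array(arm.read_ft_force())
for z in np.r_[np.arange(.141,.1165,-.003),np.arange(.1165,.1125,-.0005)]:
    arm.line_to(W(X,Y,z),velocity=.04); f=np.array(arm.read_ft_force())-f0
    if abs(f).max()>4: print(z,f,arm.read_tool_pos()[2]); break
print(arm.read_tool_pos(),arm.read_time())
```

```text
far edge [[-65.222   16.4779]
 [-65.2049  47.4941]] tcp [ 4.4231 31.7121]
deep x offset from tcp 0.36340216509819 y off 0.27386991323418286
[0.004  0.0328]
0.115 [-1.5461 -0.9908  7.5607] 0.11562988756286079
[0.5487 0.0281 0.1156] 28.4333
```

Contact came exactly at the home depth. Release, rise and check.

Run:
```python
from h import *
np.set_printoptions(suppress=True,precision=4)
p=arm.read_tool_pos(); arm.move_gripper(.42); print(arm.read_finger_force())
arm.line_to([p[0],p[1],.17],velocity=.08); p=np.array(arm.read_tool_pos()); arm.line_to(list(np.array(W(.004,-.06,.26))),velocity=.2)
arm.pause(.3); print(arm.read_time())
cv2.imwrite("pics/w7.png",snapshot("wrist"))
```

```text
0.0
30.5917
```

View pics/w7.png

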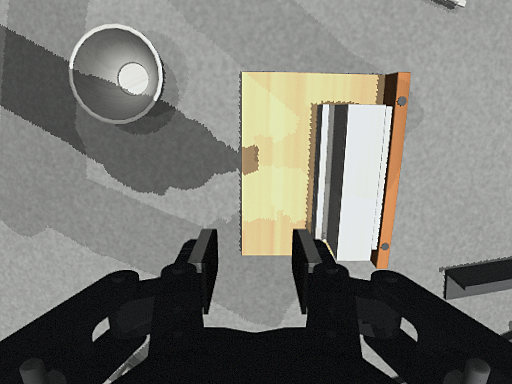

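The deep channel stands over the joint, its web at (347,105), (386,105), (377,260) and (338,260). The second's outer leg (col ~323) and the first's (col ~391) show on either side, with ends in line. One numeric check before handing in.

Run:
```python
from h import *
np.set_printoptions(suppress=True,precision=1)
cp=campose("wrist"); r=rect(cast(cp,[(347,105),(386,105),(377,260),(338,260)],.064)); print(r,Bd(r[0])*1000)
print("second/first outer leg far ends",Bd(cast(cp,[(317,104),(391,105)],.038))*1000)
ok=abs(r[1]-140)<5 and abs(r[2]-32)<4 and np.abs(Bd(r[0])*1000-[4.1,32.4]).max()<4; print(ok)
if ok:
    from station import ticket; print(ticket.finish_job())
```

```text
(array([0.5, 0. ]), 139.1963348388672, 36.830787658691406, -21.774452209472656) [ 4.1 34.6]
second/first outer leg far ends [[-65.9  -4.2]
 [-66.2  63.1]]
False
```

The width came out too large, probably because my right edge took in the first channel's rim. I look once at an enlarged crop.

```bash
python3 -c "
import cv2
w=cv2.imread('pics/w7.png')[90:270,300:420]; cv2.imwrite('pics/c7.png',cv2.resize(w[:145],None,fx=4,fy=4,interpolation=cv2.INTER_NEAREST))"
```

```text
(no output)
```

View pics/c7.png

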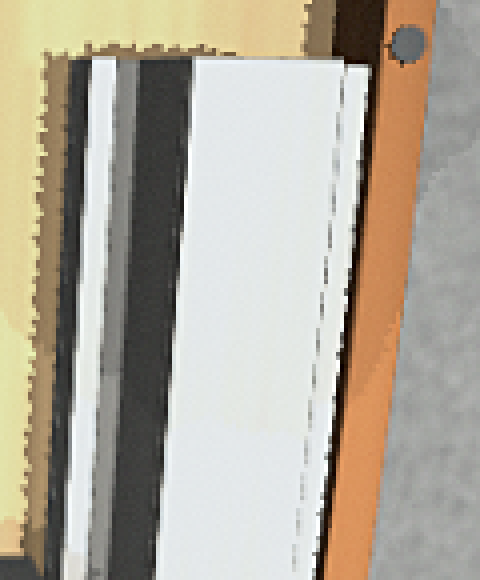

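The web spans columns 348-386 at row 105, the second's outer rim is at 323 and the first's at 392.7. Both rims are parallel to the web.

Run:
```python
from h import *
np.set_printoptions(suppress=True,precision=1)
cp=campose("wrist")
print("web far, row 200",Bd(cast(cp,[(348,105),(386,105),(341.8,200),(379.3,200)],.064))*1000)
print("second outer rim, first outer rim",Bd(cast(cp,[(323,105),(392.7,106),(317.5,215),(383.5,215)],.038))*1000)
```

```text
web far, row 200 [[-65.1  16.3]
 [-65.8  47.9]
 [ 15.2  16.5]
 [ 15.2  50. ]]
second outer rim, first outer rim [[-65.1   1.2]
 [-65.4  64.8]
 [ 38.    1.4]
 [ 38.1  66.7]]
```

The web is 31.6 mm wide and centred at y = 32.1 mm, and the pair spans 63.6 mm, so they touch. Handing in.

```bash
python3 -c "
from station import ticket; print(ticket.finish_job())"
```

```text
the job is handed in; nothing more can be done
None
```

The job is handed in at about 31 s on the robot's clock, though the judge's verdict was not shown: the second shallow channel lies snug beside the first against the fence, ends lined up, and the deep channel stands fully home over the joint with everything released.

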